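# Set the waffle iron's browning wheel and shut its lid

## Robot

A 6-joint arm with a two-finger parallel gripper is mounted at the origin on a cart in front of the work surface, level with it; the furniture and walls round the work are solid. World frame = base frame: x ahead of the robot, y to its left, z up, the work surface at z = 0. Lengths are in m, angles in rad, forces in N, time in s.
With the tool pointing down it reaches from about 0.375 to 0.9 m from the base axis. Payload 3.1 kg.
Tool frame: the origin (TCP) lies at the very end of the fingers, on their centre line; the grasp point (between the pads) lies 19 mm behind it (manip.grasp_offset is the distance from the TCP to the grasp point, in m); y points along the fingers, z is the direction in which the jaws open and shut, and the axes are right-handed (so a half turn about y gives the same grasp; the last joint's range is limited). The gripper opens to 85 mm and grips with 20 to 120 N. Pads are 22 mm wide; open, the fingers measure 114 mm over their backs; the gripper's body (76 mm by 85 mm) begins 54 mm behind the grasp point. The pads swing forward as they close: fully open they stand 13 mm farther back than shut.
Start: joints at [-1.292, 0.527, 1.433, -0, 1.181, -0.178], TCP at [0.276, -0.561, 0.231] pointing down, gripper open.
Joint ranges: [-3.08, 3.08], [-0.75, 2.2], [0.22, 2.44], [-1.43, 4.57], [0, 2.65], [-2.85, 2.85]. Speed limits (rad/s): [2.79, 2.79, 3.14, 3.14, 3.14, 3.14].

## Interface

Orientations are given as a unit quaternion [x, y, z, w].
In Python, from station import manip gives the robot as it stands.
- The arm moves only by the tool apply_moves, never from a script. Its argument "motion" is a list of rows, each a list of 5 numbers: the finger opening in mm, from 0 to 85.4, then the shift along the tool's x, y, z in units of 30 mm (1.0 is 30 mm), then the turn about the tool's y in units of 10 degrees (1.0 is 10 degrees). In form: [[fingers, x, y, z, twist], ...]. A call has 1 to 12 rows; each row is the pose to reach, as a shift and turn from the pose commanded when the call began, along the tool's axes at that moment; what a row does not reach only later rows make up. A row lasts 1/8 s, in which the tool goes at most 62.5 mm and 10.7 degrees, less where a joint would pass 70% of its speed; a pose out of reach is approached as far as the arm can. A call with a gripper value outside its range is refused whole. The fingers move at their own pace and stop on an object; "squeeze" is the grip in N (left out, the last holds). Time passes only in rows, so rows that repeat a pose let the fingers close. It gives the time, the measured TCP pose, the force and the opening at its end, in the units of the state.
- manip.sense(): the state, without advancing time (a new reading comes with each control period).
- manip.snapshot(name): name is "side" or "top" or "wrist"; returns the picture (400x640x3 uint8, red, green, blue); there is no depth.
- manip.get_calibration(name): a dict with "intrinsics" (3x3 intrinsics, pixels), "extrinsics" (4x4, takes a point from camera to world coordinates). Camera axes: x right, y up, looking along -z (the intrinsics and any distortion apply to the point x, -y, -z); pixel columns grow to the right and rows downward; lengths in m; the calibration is good to about 2 mm. A picture is of the moment at which its call begins: read the wrist's pose just before it. get_calibration takes no time and is no camera call; for the wrist camera it gives the pose at the moment of the call.
- manip.sign_off(): hands the job in, once; it reports no verdict.
The state is a dict: "t": time; "q": joint angles; "qd": joint speeds; "tau": joint torques, N m; "tcp_pos": TCP position; "tool_rot": TCP orientation; "force": force on the tool from outside, world axes, zero at the start; "ft_torque": the same for the moment, N m; "finger_gap": opening from 0.0 (shut) to 1.0 (fully open).
Only numpy, scipy, OpenCV 4.12 (cv2) and the standard library are available. Lean on these libraries where they do the work, as an engineer would, in place of code of your own. Each camera call takes 0.05 s, during which the arm holds its last target.

## Task

Get the waffle iron ready to heat up: flick the ribbed edge of its browning wheel with a fingertip, click by click, until the white pointer stands at the fourth of the five dots (the last but one towards the largest), and push the raised lid gently all the way down. Only touch and push: lift nothing, do not raise the lid any higher, do not clamp or force the wheel, and leave the other things where they stand.

Things in the scene. Friction and masses are not known exactly. Their poses are not given: they have to be found in the camera images.
- waffle_iron: black and steel waffle iron, standing firm. Origin on the worktop under the centre of its body (170 mm along its x, 220 mm along its y). Its +x points to the hinge at the back, +y to the left seen from the front, z up. Lower half up to z = 60 mm. A control ledge runs along the front: x -135 to -85, y -108 to +108, top at z = 44, underside 12 mm above the worktop
- wheel_axis (a point): on the upright axis of the browning wheel, fixed to the iron at x -132, y -62, z 40 mm. The wheel is a level grey disc, z 31 to 47 mm, core radius 23.5 mm, with 10 upright round ribs (radius 4 mm on a circle of radius 26 mm: 30 mm to the rib tips). Its front half sticks out of the ledge's front face. At every click stop two ribs stand 18 degrees either side of its foremost point, the next at 54
- browning_wheel: the browning wheel, a level grey disc with a ribbed edge and a dark centre; origin on its axis at its underside, 31 mm above the worktop; it turns with the wheel
- wheel_pointer (a point): outer end of the white pointer bar on top of the wheel, 24.5 mm from the wheel's axis; it points at the set dot
- fourth_dot (a point): the fourth of five white dots of growing size on the ledge round the wheel's back half, 37.5 mm from its axis, at +72, +36, 0, -36, -72 degrees from the iron's +x (counter-clockwise from above): smallest at the left, largest at the right; this one at -36
- browning (a joint): wheel angle, grows clockwise from above (the front edge moves to the iron's +y): 0 smallest dot, 0.628 second, 1.257 third, 1.885 fourth, 2.513 rad largest; end stops 0.12 beyond. Sprung click stops hold it at each dot; about 2 N at the ribs moves it. Pushed past the middle between two dots it snaps on to the next once free; it does not run on further
- hinge_axis (a point): middle of the lid's hinge axis, at the iron's x +88, y 0, z 62 mm; the axis runs along the iron's y. Above and behind, to the left, hangs a wall cabinet: from 0.43 m above the worktop up, its doors at x = 0.62 m of the world (their handles reach to about 0.58), its right end at y = -0.14 m; keep arm and wrist clear of it
- lid (a joint): opening angle of the lid: 0 = shut, grows as the front edge rises. Stiff counterbalanced hinge: it stays where it is left; 2 to 3 N at the front edge moves it. It shuts on a hard stop. Shut, the lid is a steel slab with 12 mm edge rounding over the whole body, z 64 to 96 mm: outer face 34 mm from the hinge axis, front edge 173 mm from it
- lid_handle (a point): middle of the upper side of the lid's handle, a solid black lip (100 mm long along the iron's y, 14 mm thick, rounded) that sticks 38 mm out of the lid's front edge. With the lid shut this point is 199 mm in front of and 25 mm above the hinge axis, so 87 mm above the worktop; it swings with the lid
- honey_jar: bystander: honey jar, 66 x 72 x 102 mm, origin under its centre
- teaspoon: bystander: steel teaspoon lying flat, 137 x 28 x 13 mm, length along its x, origin under its centre
- spread_tub: bystander: tub of spread with a green lid, 96 x 137 x 53 mm, origin under its centre
- salt_shaker: bystander: salt shaker, 44 x 44 x 90 mm, origin under its centre
- cook_book: bystander: cook book lying flat, 210 x 149 x 21 mm, origin under its centre
- tea_mug: bystander: white mug with a dark band, 90 x 128 x 107 mm, origin under its centre

How it is judged:
At the end, for the whole second after the job is handed in: The browning wheel rests in the click stop of the fourth dot (1.885 rad, within 0.12 rad) and the lid is fully shut (less than 0.04 rad open), both at rest (value of joint browning between 1.765 and 2.005 rad and value of joint lid below 0.04 rad and velocity of joint lid between -0.05 and 0.05 rad/s and velocity of joint browning between -0.1 and 0.1 rad/s); the robot touches nothing.
It fails at once if the lid is slammed (it closes faster than 2.5 rad/s) (velocity of joint lid below -2.5 rad/s).
It fails at once if the lid is lifted (opened beyond 0.85 rad) (value of joint lid above 0.85 rad).
It fails at once if the wheel is clamped or forced (fingers press on it with more than 40 N) (contact force between the fingers and browning_wheel above 40 N).
It fails at once if a bystander is shoved, carried or knocked over (moved more than 20 mm) (distance of any of honey_jar, teaspoon, spread_tub, salt_shaker, cook_book, tea_mug from where it was at the start of the episode above 0.02 m).
It also fails if it takes over 51 s, if anything falls off the work surface, if the arm or the gripper's body presses on something with over 40 N, if the wrist force passes 120 N, or if a joint passes its speed limit or range.

## Working session

There is one attempt and no reset: what is moved stays moved. The work goes in short steps, Python scripts to look and compute and a tool call to move; the robot and the scene stay as the last step left them, time stands still between calls to the robot, and variables do not carry over. Pictures are saved under pics/ and viewed, and the job is handed in when it is done.

Besides the shell and the picture viewer there is one more tool, called after "Request:" in YAML: its name, and indented under it one key for each argument. apply_moves: Moves the arm, as the interface text tells. Its arguments: {"type":"object","properties":{"motion":{"type":"array"},"squeeze":{"type":"number"}},"required":["motion"]}

```bash
mkdir -p pics; ls
python3 - <<'E'
from station import manip
import cv2,numpy as np
np.set_printoptions(precision=4,suppress=True)
s=manip.sense()
for k,v in s.items(): print(k,np.array(v))
for n in ["side","top","wrist"]:
    c=manip.get_calibration(n); print(n,np.array(c["intrinsics"]),np.array(c["extrinsics"]),[k for k in c])
    im=manip.snapshot(n); cv2.imwrite(f"pics/{n}0.png",im[:,:,::-1])
E
```

```text
pics
t 0.0
q [-1.2915  0.5285  1.4339  0.      1.1814 -0.1785]
qd [ 0.0013 -0.     -0.0003 -0.0002 -0.0009 -0.0007]
tau [ -0.0009 -44.2349 -17.8025  -0.0001   0.0083  -0.    ]
tcp_pos [ 0.2761 -0.5599  0.2303]
tool_rot [-0.1605  0.6894 -0.6879  0.1604]
force [-0.3438 -0.7864  0.1573]
ft_torque [-0.0363 -0.0117 -0.011 ]
finger_gap 1.000529046682313
side [[430.3101   0.     312.6513]
 [  0.     430.3101 206.0406]
 [  0.       0.       1.    ]] [[-0.9862  0.1061 -0.1271  0.3541]
 [-0.1635 -0.5037  0.8483  1.1754]
 [ 0.026   0.8574  0.5141  0.7696]
 [ 0.      0.      0.      1.    ]] ['intrinsics', 'extrinsics']
top [[475.1019   0.     328.9981]
 [  0.     475.1019 196.1561]
 [  0.       0.       1.    ]] [[-0.0003  0.9817 -0.1904  0.2932]
 [-1.      0.0012  0.0078  0.0314]
 [ 0.0079  0.1904  0.9817  1.3505]
 [ 0.      0.      0.      1.    ]] ['intrinsics', 'extrinsics']
wrist [[300.2649   0.     323.8322]
 [  0.     300.2649 198.2553]
 [  0.       0.       1.    ]] [[ 0.4416  0.8524  0.2799  0.3485]
 [-0.8972  0.4199  0.1368 -0.5243]
 [-0.0009 -0.3115  0.9502  0.3734]
 [ 0.      0.      0.      1.    ]] ['intrinsics', 'extrinsics']
```

View pics/top0.png

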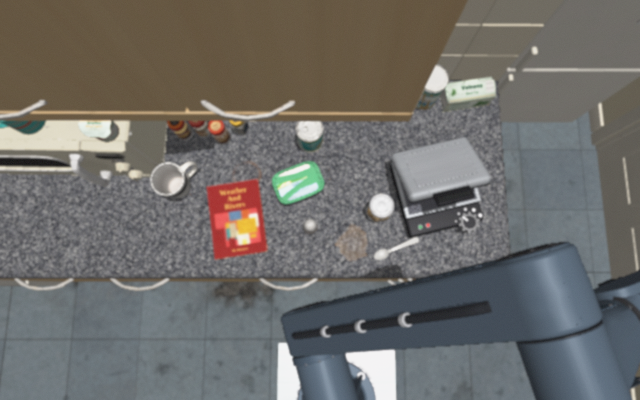

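View pics/side0.png

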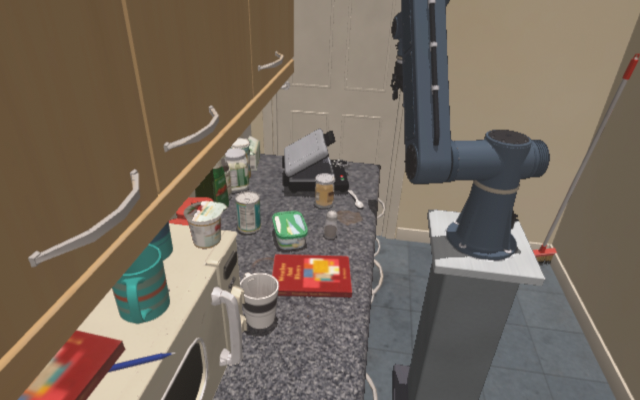

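View pics/wrist0.png

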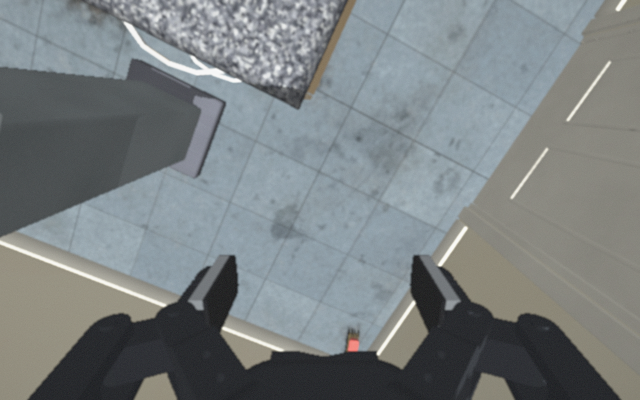

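```bash
cat > h.py <<'E'
import cv2,numpy as np
from station import manip
np.set_printoptions(precision=4,suppress=True)
def cast(c,u,v,z):
    K=np.array(c["intrinsics"]);T=np.array(c["extrinsics"])
    d=np.array([(u-K[0,2])/K[0,0],-(v-K[1,2])/K[1,1],-1.])
    d=T[:3,:3]@d;o=T[:3,3]
    return o+d*(z-o[2])/d[2]
def proj(c,p):
    K=np.array(c["intrinsics"]);T=np.array(c["extrinsics"])
    q=T[:3,:3].T@(np.array(p)-T[:3,3])
    return np.array([K[0,0]*q[0]/-q[2]+K[0,2],K[1,1]*-q[1]/-q[2]+K[1,2]])
E
python3 - <<'E'
import cv2
im=cv2.imread("pics/top0.png")[125:270,370:515]
cv2.imwrite("pics/top0z.png",cv2.resize(im,None,fx=4,fy=4,interpolation=cv2.INTER_CUBIC))
im=cv2.imread("pics/side0.png")[115:225,260:400]
cv2.imwrite("pics/side0z.png",cv2.resize(im,None,fx=5,fy=5,interpolation=cv2.INTER_CUBIC))
E
```

```text
(no output)
```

View pics/top0z.png

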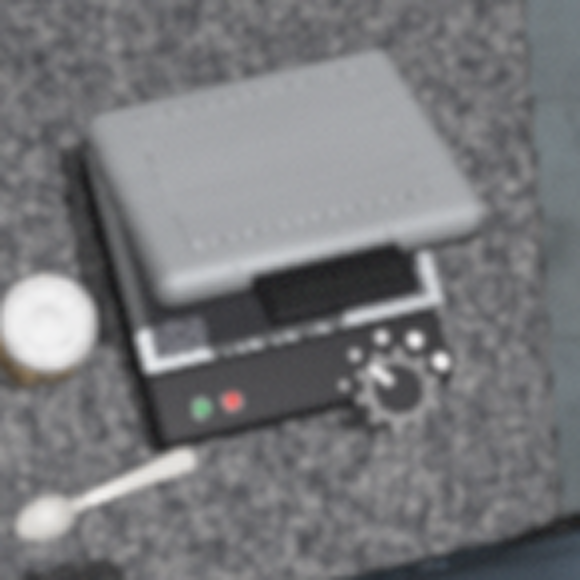

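View pics/side0z.png

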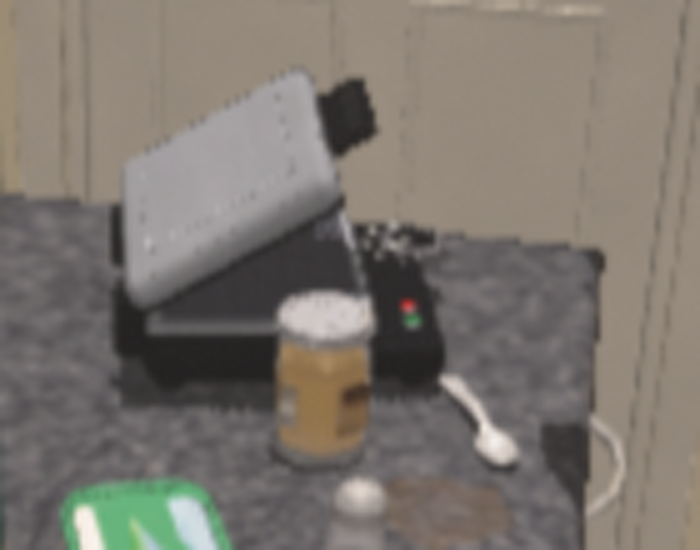

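```bash
cat > dots.py <<'E'
from h import *
im=cv2.imread("pics/top0.png"); c=manip.get_calibration("top")
g=im.min(axis=2).astype(float)
g0=[(344,384),(355,355),(382,337),(415,340),(442,361)]
P=[]
for a,b in g0:
    u,v=370+a/4-.375,125+b/4-.375
    for _ in range(5):
        U,V=np.meshgrid(np.arange(int(u)-3,int(u)+5),np.arange(int(v)-3,int(v)+5))
        w=np.clip(g[V,U]-110,0,None)*(np.hypot(U-u,V-v)<3)
        if w.sum()>0: u,v=(w*U).sum()/w.sum(),(w*V).sum()/w.sum()
    P.append(cast(c,u,v,.044)); print(u,v,P[-1],w.sum())
P=np.array(P)[:,:2]
an=np.radians([72,36,0,-36,-72])
M=np.c_[-132+37.5*np.cos(an),-62+37.5*np.sin(an)]/1000
def fit(M,P):
    m,p=M.mean(0),P.mean(0); H=(M-m).T@(P-p); yaw=np.arctan2(H[0,1]-H[1,0],H[0,0]+H[1,1])
    R=np.array([[np.cos(yaw),-np.sin(yaw)],[np.sin(yaw),np.cos(yaw)]]); t=p-R@m
    return yaw,t,P-(M@R.T+t)
yaw,t,r=fit(M,P); print("yaw",np.degrees(yaw),"origin",t); print(r*1000)
R=np.array([[np.cos(yaw),-np.sin(yaw)],[np.sin(yaw),np.cos(yaw)]])
print("axis",R@[-.132,-.062]+t)
# check: body corners seen
for n,x,y,z in [("ledgeL",-.135,.108,.044),("ledgeR",-.135,-.108,.044),("bodyFL",-.085,.11,.06),("bodyFR",-.085,-.11,.06),("bodyBL",.085,.11,0.06)]:
    p=np.r_[R@[x,y]+t,z]; uv=proj(c,p); print(n,p,uv,(uv-[370,125])*4)
# side red/green; lamps and wheel pointer
E
python3 dots.py
```

```text
455.4803149606299 220.7795275590551 [ 0.4772 -0.3305  0.044 ] 127.0
458.2265372168285 213.2135922330097 [ 0.4985 -0.3392  0.044 ] 309.0
464.9213114754098 208.84918032786885 [ 0.5109 -0.3586  0.044 ] 610.0
473.2787573467674 209.5230898404702 [ 0.509  -0.3819  0.044 ] 1191.0
479.820698747528 214.86882003955174 [ 0.4939 -0.3993  0.044 ] 1517.0
yaw 13.668040288637346 origin [ 0.5879 -0.2762]
[[ 0.084  -0.2235]
 [-0.0736 -0.1761]
 [ 0.1101  0.1646]
 [-0.0221 -0.0164]
 [-0.0985  0.2514]]
axis [ 0.4743 -0.3676]
ledgeL [ 0.4312 -0.2032  0.044 ] [410.2811 237.2748] [161.1244 449.0991]
ledgeR [ 0.4823 -0.413   0.044 ] [485.0002 219.0093] [460.0007 376.0372]
bodyFL [ 0.4794 -0.1894  0.06  ] [405.7251 219.1611] [142.9003 376.6445]
bodyFR [ 0.5313 -0.4032  0.06  ] [482.2407 200.6254] [448.9628 302.5017]
bodyBL [ 0.6445 -0.1492  0.06  ] [389.6275 160.9038] [ 78.51   143.6152]
```

```bash
cat >> h.py <<'E'
YAW=np.radians(13.668);ORG=np.array([.5879,-.2762,0])
RI=np.array([[np.cos(YAW),-np.sin(YAW),0],[np.sin(YAW),np.cos(YAW),0],[0,0,1]])
def toI(p): return RI.T@(np.array(p)-ORG)
def toW(p): return RI@np.array(p)+ORG
def castI(c,u,v,y):
    K=np.array(c["intrinsics"]);T=np.array(c["extrinsics"])
    d=T[:3,:3]@np.array([(u-K[0,2])/K[0,0],-(v-K[1,2])/K[1,1],-1.])
    o=toI(T[:3,3]);d=RI.T@d
    return o+d*(y-o[1])/d[1]
E
python3 - <<'E'
from h import *
c=manip.get_calibration("side")
im=cv2.imread("pics/side0.png")[120:165,300:350]
cv2.imwrite("pics/side0h.png",cv2.resize(im,None,fx=12,fy=12,interpolation=cv2.INTER_NEAREST))
s=manip.sense(); 
from scipy.spatial.transform import Rotation as Ro
R=Ro.from_quat(s["tool_rot"]).as_matrix(); print(R); w=manip.get_calibration("wrist"); print("cam in tool",R.T@(np.array(w["extrinsics"])[:3,3]-s["tcp_pos"]))
E
```

```text
[[-0.897  -0.0005  0.442 ]
 [-0.442   0.0016 -0.897 ]
 [-0.0003 -1.     -0.0017]]
cam in tool [-0.0808 -0.143  -0.0003]
```

View pics/side0h.png

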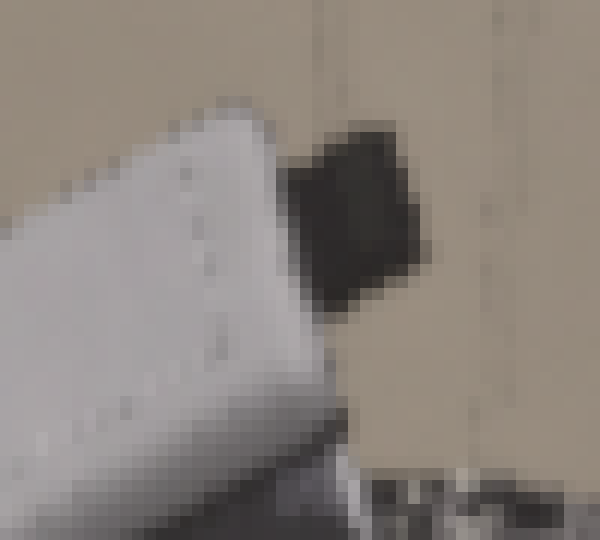

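Run:
```python
from h import *
c=manip.get_calibration("side"); ct=manip.get_calibration("top")
def rep(n,p):
    d=np.array([88-p[0],p[2]-62]); print(n,p,"rad",np.hypot(*d),"ang",np.arctan2(d[1],d[0]))
for n,u,v,y in [("near tip",335.3,141.2,.05),("far tip",332.9,130.8,-.05),("near root bottom",327,146,.05)]:
    p=castI(c,u,v,y)*1000; rep(n,p)
for n,a,b,y in [("L tip",275,322,.05),("R tip",418,288,-.05)]:
    p=castI(ct,370+a/4-.375,125+b/4-.375,y)*1000; rep("top "+n,p)
```

```text
near tip [-85.2323  50.     184.4509] rad 212.14068528272793 ang 0.6153147487000585
far tip [-88.1593 -50.     184.8301] rad 214.75412540244253 ang 0.6088895736571813
near root bottom [-56.4229  50.     166.2937] rad 178.14361053768272 ang 0.6254319222813512
top L tip [-84.0334  50.     198.1417] rad 219.38566170985595 ang 0.6694553474439895
top R tip [-81.8958 -50.     176.1888] rad 204.7038815900913 ang 0.5917622048351868
```

```bash
cat >> h.py <<'E'
from scipy.spatial.transform import Rotation as Ro
def units(target,base=None):
    "shift in move units from the current (measured) pose to an iron-frame point (m)"
    s=manip.sense(); R=Ro.from_quat(s["tool_rot"]).as_matrix()
    return R.T@(toW(target)-np.array(s["tcp_pos"]))/.03
def rep():
    s=manip.sense(); R=Ro.from_quat(s["tool_rot"]).as_matrix()
    h=np.degrees(np.arctan2(-R[1,0],-R[0,0]))-13.668
    print("t",s["t"],"tcp iron mm",toI(s["tcp_pos"])*1000,"-x heading iron",h,"tilt",R[2,1],"F iron",RI.T@np.array(s["force"]),"gap",s["finger_gap"])
E
python3 - <<'E'
from h import *
rep(); print(units([-.078,0,.225]),units([-.078,0,.205]),toW([-.078,0,.205]))
E
```

```text
t 0.15 tcp iron mm [-370.0421 -202.1702  230.5462] -x heading iron 12.563401682794726 tilt -0.9999985400383017 F iron [-0.0408  0.5071 -0.0224] gap 1.0011835335886474
[-10.9675   0.1957  -4.4598] [-10.9673   0.8624  -4.4587] [ 0.5121 -0.2946  0.205 ]
```

Request:
apply_moves:
  motion:
    - [0, -1.8, 0, -0.75, 0]
    - [0, -3.6, 0, -1.5, 0]
    - [0, -5.4, 0, -2.2, 0]
    - [0, -7.2, 0, -2.95, 0]
    - [0, -9, 0, -3.7, 0]
    - [0, -10.5, 0, -4.3, 0]
    - [0, -10.97, 0.2, -4.46, 0]
    - [0, -10.97, 0.2, -4.46, 0]
    - [0, -10.97, 0.2, -4.46, 0]
    - [0, -10.97, 0.2, -4.46, 0]
  squeeze: 20

```text
t: 1.4
tcp_pos: [0.5115, -0.2966, 0.2253]
tool_rot: [0.16, -0.689, 0.689, -0.16]
force: [-0.6, -0.1, -1.2]
finger_gap: -0.001
```

Run:
```python
from h import *
rep(); im=manip.snapshot("wrist"); cv2.imwrite("pics/wrist1.png",im[:,:,::-1]); im=manip.snapshot("side"); cv2.imwrite("pics/side1.png",cv2.resize(im[80:230,230:450,::-1],None,fx=3.5,fy=3.5))
```

```text
t 1.4 tcp iron mm [-79.078   -1.7485 225.3413] -x heading iron 12.433672637431318 tilt -0.999999945951678 F iron [-0.6208  0.0306 -1.16  ] gap -0.0006809225952663208
```

View pics/wrist1.png

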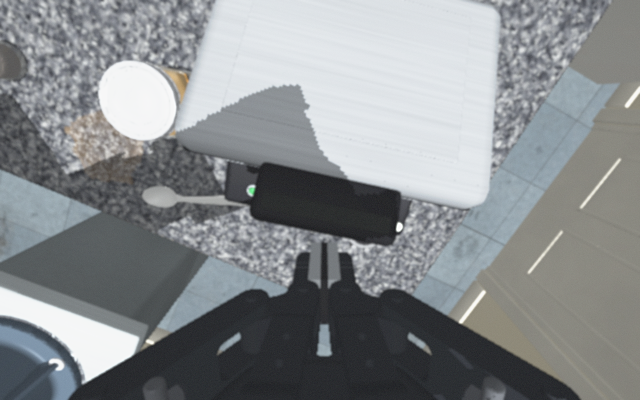

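View pics/side1.png

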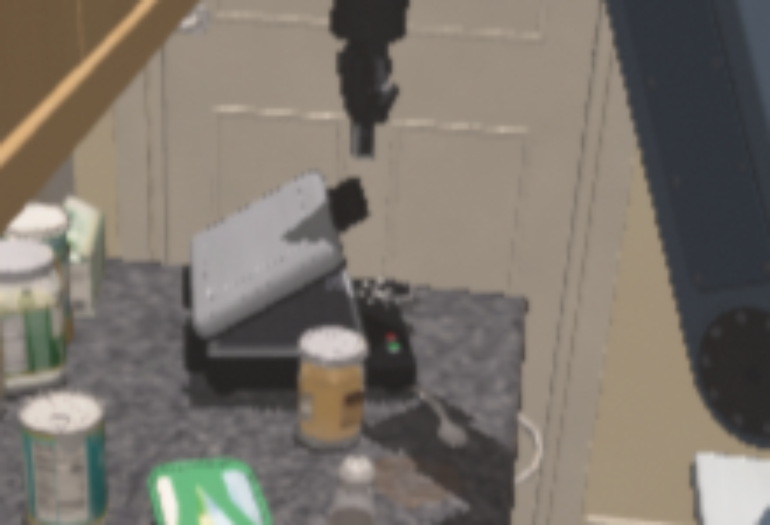

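Run:
```python
from h import *
c=manip.get_calibration("wrist");s=manip.sense(); R=Ro.from_quat(s["tool_rot"]).as_matrix();p=np.array(s["tcp_pos"])
K=c["intrinsics"]
def tool(uv,y): return R.T@(cast(c,*uv,p[2]-y)-p)*1000
for q in [(-11,0,-7),(-11,0,7),(-11,0,14.5),(11,0,7),(-11,-19,14.5)]:
    print(q,proj(c,p+R@(np.array(q)/1000)))
im=cv2.imread("pics/wrist1.png")[225:345,260:390]
cv2.imwrite("pics/tip1.png",cv2.resize(im,None,fx=5,fy=5,interpolation=cv2.INTER_NEAREST))
```

```text
(-11, 0, -7) [310.9563 239.5835]
(-11, 0, 7) [337.6299 239.563 ]
(-11, 0, 14.5) [351.9177 239.5521]
(11, 0, 7) [337.0696 276.0014]
(-11, -19, 14.5) [355.5894 257.6442]
```

View pics/tip1.png

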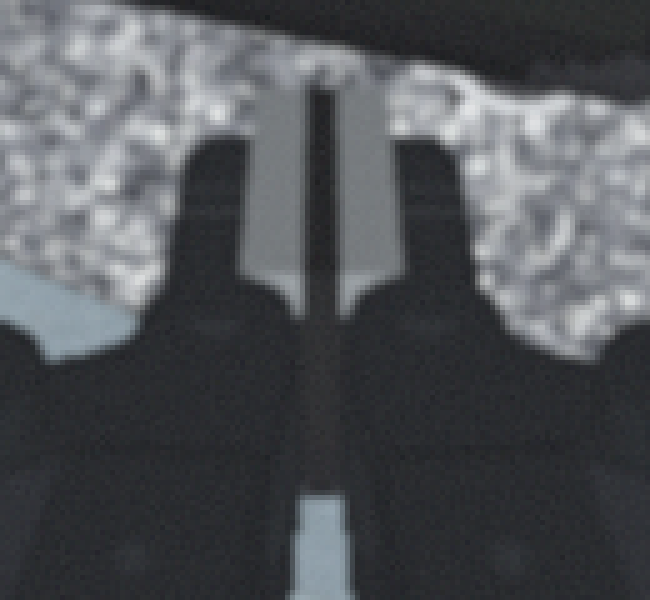

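Request:
apply_moves:
  motion:
    - [0, 0, 0.5, 0, 0]
    - [0, 0, 0.9, 0, 0]
    - [0, 0, 1.2, 0, 0]
    - [0, 0, 1.4, 0, 0]
    - [0, 0.07, 1.77, -0.02, 0]
    - [0, 0.29, 2.17, -0.07, 0]
    - [0, 0.49, 2.57, -0.11, 0]
    - [0, 0.65, 2.97, -0.15, 0]
    - [0, 0.81, 3.37, -0.18, 0]
    - [0, 0.91, 3.7, -0.2, 0]
    - [0, 0.98, 4.0, -0.22, 0]

```text
t: 2.88
tcp_pos: [0.4827, -0.3022, 0.1046]
tool_rot: [-0.161, 0.689, -0.689, 0.16]
force: [0.4, -0.6, 1.1]
finger_gap: 0.004
```

Run:
```python
from h import *
rep(); im=manip.snapshot("side"); cv2.imwrite("pics/side2.png",cv2.resize(im[80:230,230:450,::-1],None,fx=3.5,fy=3.5))
rep()
```

```text
t 2.875 tcp iron mm [-108.3611   -0.4333  104.6014] -x heading iron 12.555505523077048 tilt -0.9999999067149121 F iron [ 0.2467 -0.6603  1.0828] gap 0.0040051230666034825
t 2.925 tcp iron mm [-109.1061    0.3584  103.5114] -x heading iron 12.556748415316733 tilt -0.9999950094412536 F iron [-0.0018 -0.7999 -0.5935] gap 0.000761388440489996
```

View pics/side2.png

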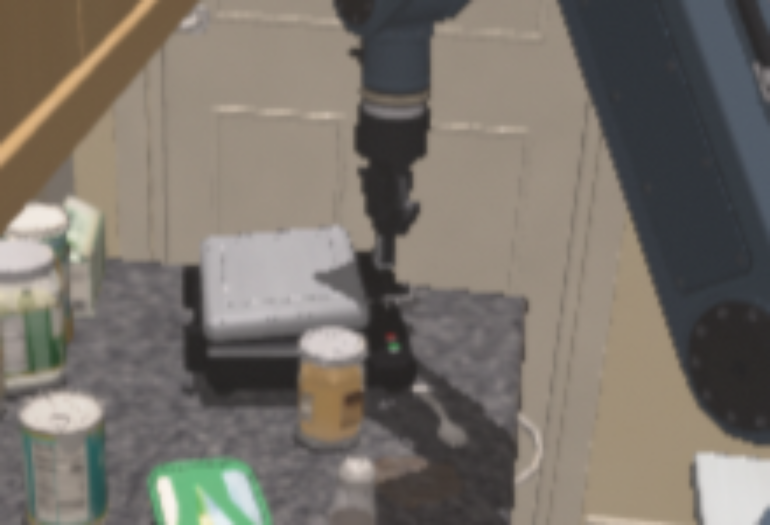

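Request:
apply_moves:
  motion:
    - [0, 0.03, 0.17, 0, 0]
    - [0, 0.06, 0.33, -0.01, 0]
    - [0, 0.08, 0.48, -0.02, 0]
    - [0, 0.08, 0.55, -0.02, 0]
    - [0, 0.08, 0.6, -0.02, 0]

```text
t: 3.55
tcp_pos: [0.4807, -0.3028, 0.0873]
tool_rot: [0.16, -0.689, 0.689, -0.16]
force: [-0.9, -0.0, 0.9]
finger_gap: -0.002
```

Run:
```python
from h import *
rep()
```

```text
t 3.55 tcp iron mm [-110.4938   -0.5307   87.2579] -x heading iron 12.566647507506254 tilt -0.999999986028139 F iron [-0.8471  0.1755  0.8815] gap -0.0023442158570900636
```

Request:
apply_moves:
  motion:
    - [0, 0, 0.05, 0, 0]
    - [0, 0, 0.1, 0, 0]
    - [0, 0, 0.1, 0, 0]

```text
t: 3.92
tcp_pos: [0.4807, -0.3029, 0.087]
tool_rot: [0.161, -0.688, 0.689, -0.161]
force: [-4.4, 3.4, 17.6]
finger_gap: -0.001
```

Request:
apply_moves:
  motion:
    - [0, 0, -0.8, 0, 0]
    - [0, 0, -1.6, 0, 0]
    - [0, 1.5, -1.6, 1.0, -0.9]
    - [0, 3.0, -1.6, 1.9, -1.8]
    - [0, 3.19, -1.6, 2.06, -2.7]
    - [0, 3.19, -1.6, 2.06, -3.24]
    - [0, 3.19, -1.6, 2.06, -3.24]
    - [0, 3.19, -1.6, 2.06, -3.24]

```text
t: 4.92
tcp_pos: [0.4223, -0.4003, 0.1323]
tool_rot: [0.346, -0.617, 0.617, -0.346]
force: [-0.1, -0.5, -0.2]
finger_gap: -0.002
```

Run:
```python
from h import *
rep(); im=manip.snapshot("wrist"); cv2.imwrite("pics/wrist3.png",im[:,:,::-1])
im=manip.snapshot("top"); cv2.imwrite("pics/top3.png",cv2.resize(im[125:270,370:515,::-1],None,fx=4,fy=4,interpolation=cv2.INTER_CUBIC))
im=manip.snapshot("side"); cv2.imwrite("pics/side3.png",cv2.resize(im[115:225,260:400,::-1],None,fx=5,fy=5,interpolation=cv2.INTER_CUBIC))
```

```text
t 4.925 tcp iron mm [-190.2082  -81.5056  132.2882] -x heading iron 44.90475360869881 tilt -0.9999999546870166 F iron [-0.2175 -0.4678 -0.2164] gap -0.002331157090908218
```

View pics/wrist3.png

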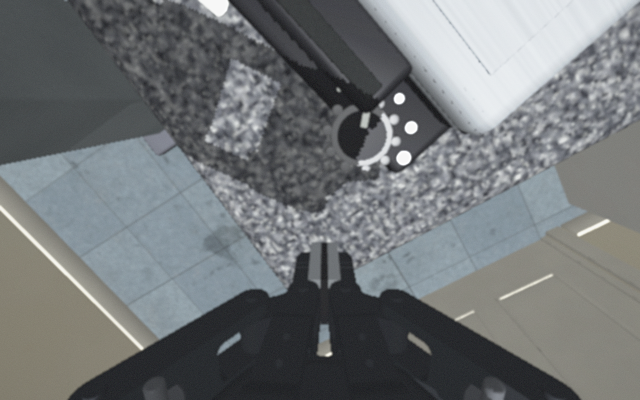

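View pics/top3.png

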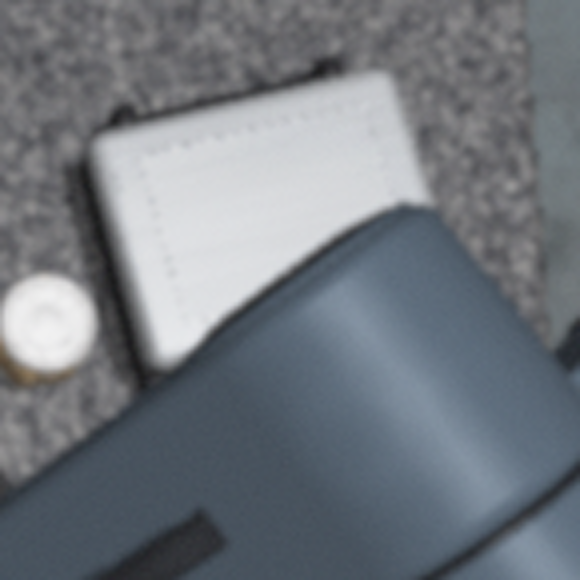

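View pics/side3.png

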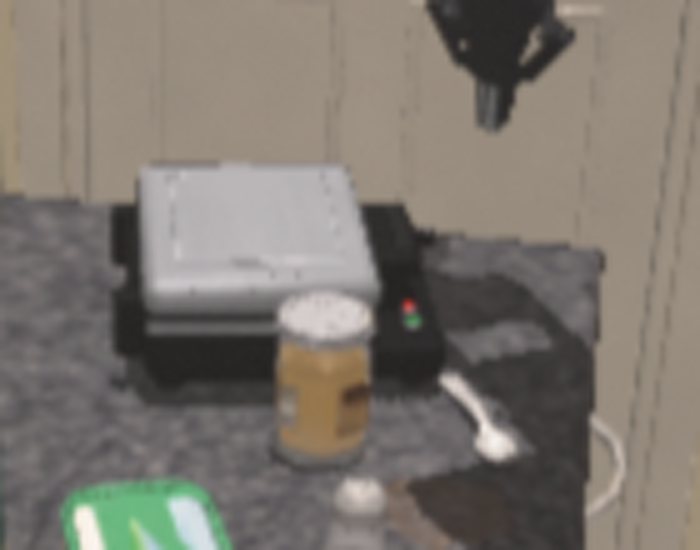

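```bash
cat > wd.py <<'E'
from h import *
import sys
def wheel(name):
    c=manip.get_calibration("wrist"); im=manip.snapshot("wrist")
    cv2.imwrite(f"pics/{name}.png",im[:,:,::-1])
    g=im.min(axis=2)
    out=[]
    for zz,lo,hi in [(.047,0,.026),(.044,.033,.043)]:
        m=(g>150).astype(np.uint8)
        n,l,st,ce=cv2.connectedComponentsWithStats(m,connectivity=8)
        for i in range(1,n):
            if not 4<=st[i,4]<=400: continue
            p=toI(cast(c,*ce[i],zz))-np.array([-.132,-.062,0]); r=np.hypot(p[0],p[1])
            if lo<=r<=hi: print("z",zz,"px",ce[i],"area",st[i,4],"r mm",r*1000,"ang",np.degrees(np.arctan2(p[1],p[0])))
    u,v=proj(c,toW([-.132,-.062,.047])); u,v=int(u),int(v)
    print("axis px",u,v)
    a,b=max(0,v-70),max(0,u-70)
    cv2.imwrite(f"pics/{name}z.png",cv2.resize(im[a:a+140,b:b+140,::-1],None,fx=4,fy=4,interpolation=cv2.INTER_CUBIC))
E
python3 -c "
from wd import *
wheel('wrist4')"
```

```text
z 0.047 px [364.759  120.3012] area 83 r mm 11.806882581992365 ang 29.63071397433293
z 0.044 px [399.0849  98.3774] area 106 r mm 38.683953018266486 ang -1.3327698665312548
z 0.044 px [410.9645 127.3901] area 141 r mm 38.9852820523016 ang -36.18162783462792
z 0.044 px [403.5082 157.7541] area 183 r mm 38.74950524210623 ang -71.11307014965159
z 0.044 px [359.0588 185.3529] area 17 r mm 39.272910376364095 ang -133.45390747113336
axis px 359 135
```

View pics/wrist4z.png

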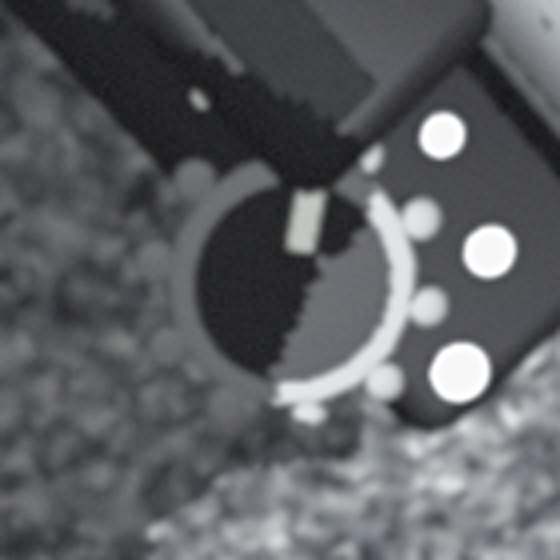

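Request:
apply_moves:
  motion:
    - [0, 0, 1.2, 0, 0]
    - [0, 0, 2.4, 0, 0]
    - [0, 0, 3.0, 0, 0]
    - [0, 0, 3.07, 0, 0]
    - [0, -0.12, 3.07, 0.12, 0]
    - [0, -0.24, 3.07, 0.24, 0]
    - [0, -0.35, 3.07, 0.35, 0]
    - [0, -0.35, 3.07, 0.35, 0]

```text
t: 6.12
tcp_pos: [0.4372, -0.3971, 0.0408]
tool_rot: [0.346, -0.616, 0.617, -0.347]
force: [-1.1, 0.4, -0.3]
finger_gap: -0.001
```

```bash
python3 -c "
from wd import *
rep()
im=manip.snapshot('wrist');cv2.imwrite('pics/wrist5.png',cv2.resize(im[100:300,200:450,::-1],None,fx=3,fy=3,interpolation=cv2.INTER_CUBIC))"
```

```text
t 6.125 tcp iron mm [-174.9723  -81.8233   40.7882] -x heading iron 45.00600180720091 tilt -0.9999991952358465 F iron [-1.0022  0.651  -0.2897] gap -0.0008491561333912176
```

View pics/wrist5.png

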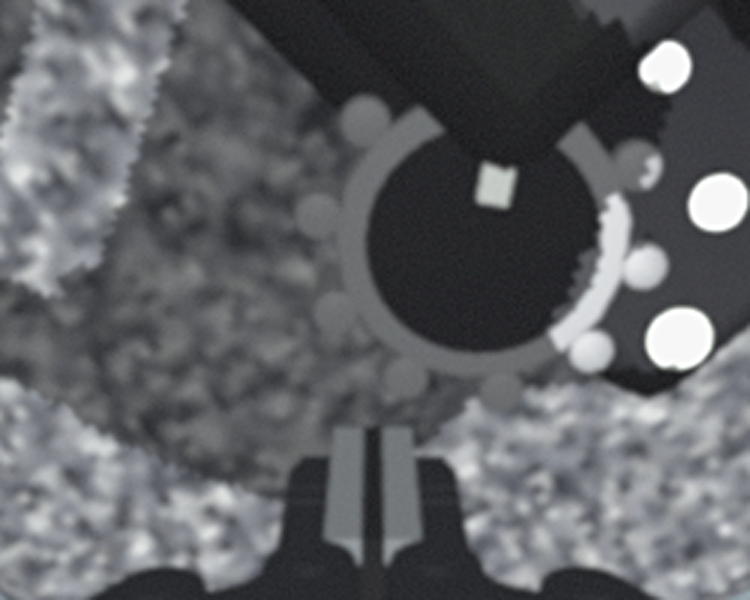

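Request:
apply_moves:
  motion:
    - [0, 0.05, 0, 0.05, 0]
    - [0, -0.03, 0, 0.12, 0]
    - [0, -0.07, 0, 0.165, 0]
    - [0, -0.12, 0, 0.118, 0]
    - [0, -0.165, 0, 0.07, 0]
    - [0, -0.21, 0, 0.025, 0]
    - [0, -0.26, 0, -0.025, 0]

```text
t: 7.05
tcp_pos: [0.44, -0.3911, 0.0404]
tool_rot: [0.347, -0.616, 0.617, -0.346]
force: [-2.5, -5.1, -0.1]
finger_gap: 0.001
```

```bash
python3 -c "
from wd import *
rep()
im=manip.snapshot('wrist');cv2.imwrite('pics/wrist6.png',cv2.resize(im[100:300,200:450,::-1],None,fx=3,fy=3,interpolation=cv2.INTER_CUBIC))"
```

```text
t 7.05 tcp iron mm [-170.8527  -76.681    40.4093] -x heading iron 44.99395945967291 tilt -0.9999965207372454 F iron [-3.6639 -4.385  -0.0673] gap 0.0010931873074741547
```

View pics/wrist6.png

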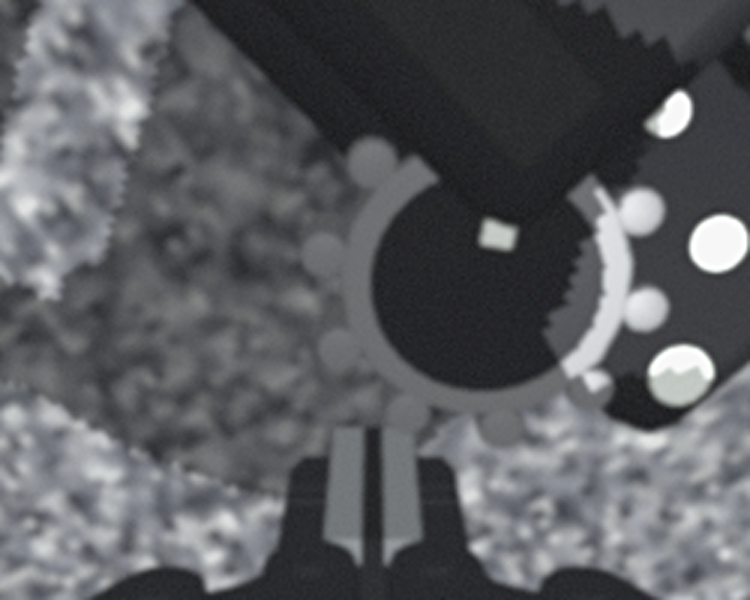

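Request:
apply_moves:
  motion:
    - [0, -0.07, 0, -0.07, 0]
    - [0, -0.14, 0, -0.14, 0]
    - [0, -0.21, 0, -0.21, 0]
    - [0, -0.21, 0, -0.21, 0]

```text
t: 7.6
tcp_pos: [0.4379, -0.3805, 0.0404]
tool_rot: [-0.346, 0.617, -0.616, 0.346]
force: [-1.3, 0.1, 2.0]
finger_gap: -0.001
```

```bash
python3 -c "
from wd import *
rep()
im=manip.snapshot('wrist');cv2.imwrite('pics/wrist7.png',cv2.resize(im[100:300,200:450,::-1],None,fx=3,fy=3,interpolation=cv2.INTER_CUBIC))"
```

```text
t 7.6 tcp iron mm [-170.3547  -65.9139   40.4004] -x heading iron 44.960609501222734 tilt -0.9999996273404876 F iron [-1.2335  0.4155  1.9717] gap -0.0007908663375758271
```

View pics/wrist7.png

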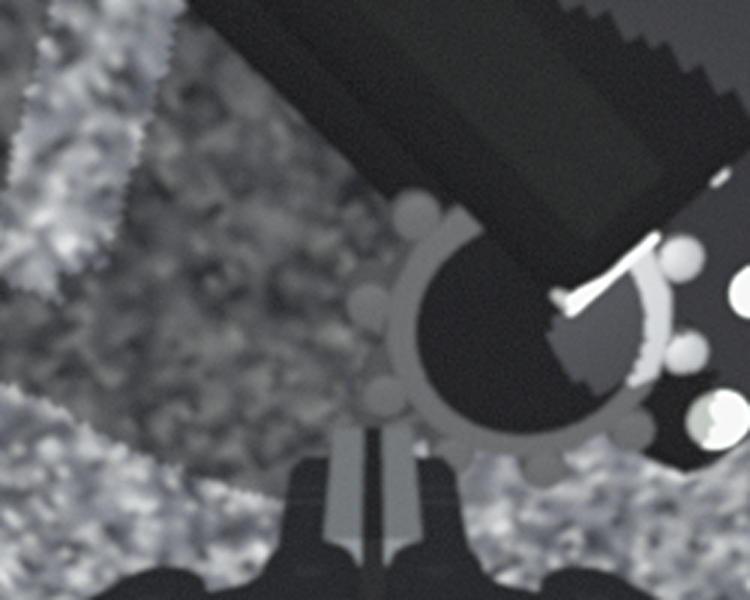

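Request:
apply_moves:
  motion:
    - [0, 0.14, 0, -0.14, 0]
    - [0, 0.28, 0, -0.28, 0]
    - [0, 0.48, 0, -0.08, 0]
    - [0, 0.68, 0, 0.12, 0]
    - [0, 0.68, 0, 0.12, 0]
    - [0, 0.54, 0, 0.26, 0]
    - [0, 0.4, 0, 0.4, 0]
    - [0, 0.4, 0, 0.4, 0]

```text
t: 8.65
tcp_pos: [0.4425, -0.3973, 0.0402]
tool_rot: [0.347, -0.616, 0.616, -0.347]
force: [0.1, -0.2, -0.3]
finger_gap: 0.0
```

```bash
python3 -c "
from wd import *
rep()
im=manip.snapshot('wrist');cv2.imwrite('pics/wrist8.png',cv2.resize(im[100:300,200:450,::-1],None,fx=3,fy=3,interpolation=cv2.INTER_CUBIC))"
```

```text
t 8.65 tcp iron mm [-169.8989  -83.3538   40.2113] -x heading iron 45.02629147211758 tilt -0.9999999758897695 F iron [ 0.0544 -0.2294 -0.2802] gap 0.00026959548597323173
```

View pics/wrist8.png

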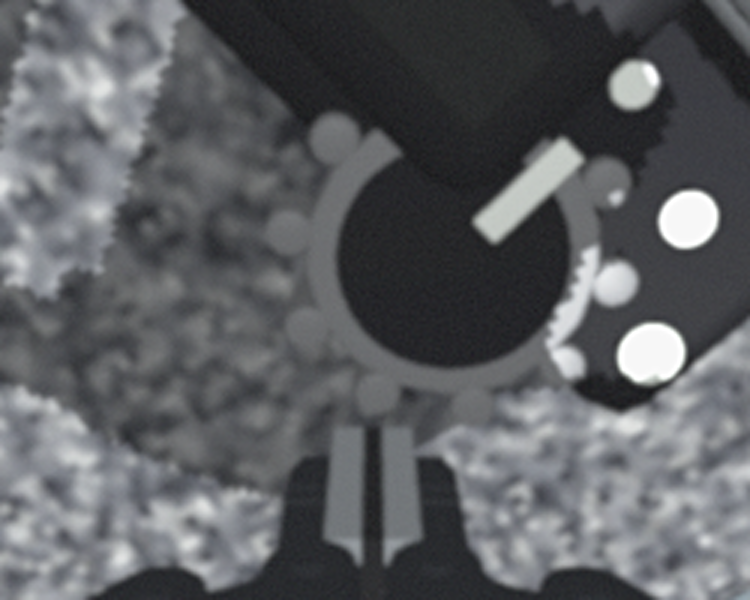

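Request:
apply_moves:
  motion:
    - [0, -0.08, 0, -0.08, 0]
    - [0, -0.16, 0, -0.16, 0]
    - [0, -0.24, 0, -0.24, 0]
    - [0, -0.32, 0, -0.32, 0]
    - [0, -0.4, 0, -0.4, 0]
    - [0, -0.4, 0, -0.4, 0]

```text
t: 9.45
tcp_pos: [0.4378, -0.3805, 0.0404]
tool_rot: [-0.346, 0.617, -0.616, 0.346]
force: [-0.1, -0.2, 2.1]
finger_gap: 0.003
```

```bash
python3 -c "
from wd import *
rep()"
```

```text
t 9.45 tcp iron mm [-170.4889  -65.9291   40.3939] -x heading iron 44.9512275390141 tilt -0.9999996398165654 F iron [-0.1466 -0.2172  2.1044] gap 0.003072077252430366
```

Request:
apply_moves:
  motion:
    - [0, 0.14, 0, -0.14, 0]
    - [0, 0.28, 0, -0.28, 0]
    - [0, 0.47, 0, -0.47, 0]
    - [0, 0.6, -0.3, -0.6, 0]
    - [0, 0.9, -1.5, -0.4, 0]
    - [0, 0.9, -2.8, -0.2, 0]
    - [0, 0.9, -3.0, -0.0, 0]
    - [0, 0.9, -3.0, -0.0, 0]
    - [0, 0.9, -3.0, -0.0, 0]

```text
t: 10.58
tcp_pos: [0.4229, -0.4032, 0.1289]
tool_rot: [-0.346, 0.618, -0.615, 0.346]
force: [-0.4, 0.2, -0.7]
finger_gap: -0.001
```

```bash
python3 -c "
from wd import *
rep()
wheel('wrist9')
im=manip.snapshot('side');cv2.imwrite('pics/side9.png',cv2.resize(im[115:225,260:400,::-1],None,fx=5,fy=5,interpolation=cv2.INTER_CUBIC))
rep()"
```

```text
t 10.575 tcp iron mm [-190.3278  -84.4003  128.9055] -x heading iron 44.964992332685604 tilt -0.9999945268213379 F iron [-0.3894  0.2659 -0.7092] gap -0.0005673754468598494
z 0.044 px [398.0909  95.3273] area 110 r mm 38.67952086402508 ang -1.376585318348638
z 0.044 px [410.0769 124.986 ] area 143 r mm 38.88609404171582 ang -36.22927087333292
z 0.044 px [402.5556 155.7937] area 189 r mm 38.6463002789786 ang -71.05600148730514
z 0.044 px [357.5 185. ] area 12 r mm 40.09883885680497 ang -133.38697583046127
axis px 358 133
t 10.675 tcp iron mm [-190.2563  -84.4997  128.8043] -x heading iron 44.965333395161075 tilt -0.9999945004717845 F iron [-0.495  -0.0269  0.7774] gap 0.0007513195709118124
```

View pics/wrist9z.png

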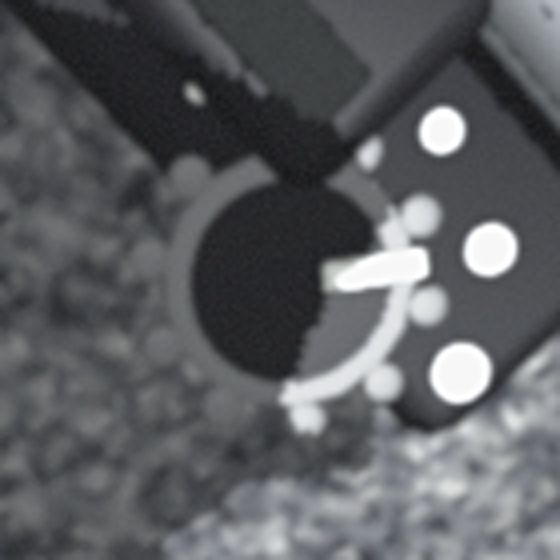

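View pics/side9.png

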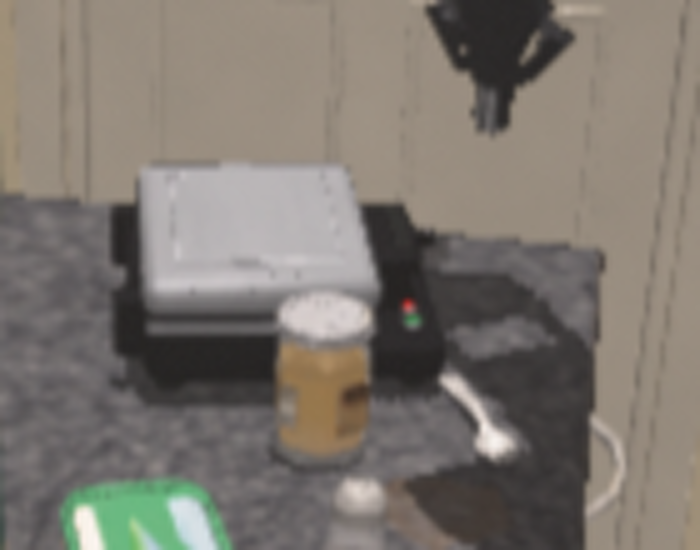

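```bash
python3 -c "
from wd import *
c=manip.get_calibration('wrist')
# local axis from the three seen dots (37.5 mm circle): shift of wrist-cam fix
D=np.array([toI(cast(c,*q,.044))[:2] for q in [(398.09,95.33),(410.08,124.99),(402.56,155.79)]])
a=np.radians([0,-36,-72]); ax=(D-.0375*np.c_[np.cos(a),np.sin(a)]).mean(0); print(ax*1000)
for q in [(288+428/4,63+264/4),(288+335/4,63+277/4)]:
    p=toI(cast(c,*q,.048))[:2]-ax; print(np.hypot(*p)*1000,np.degrees(np.arctan2(p[1],p[0])))
A=cv2.imread('pics/side3.png');B=cv2.imread('pics/side9.png');print('lid diff',cv2.absdiff(A,B)[150:320,120:440].mean())
rep()"
```

```text
[-130.9021  -63.0014]
25.407737802934392 -37.53183660544706
8.419694315838127 -38.25122915145914
lid diff 0.42998161764705883
t 10.675 tcp iron mm [-190.2563  -84.4997  128.8043] -x heading iron 44.965333395161075 tilt -0.9999945004717845 F iron [-0.495  -0.0269  0.7774] gap 0.0007513195709118124
```

```bash
python3 -c "
from h import *
print(manip.sign_off())"
```

```text
the job is handed in; nothing more can be done
None
```

The waffle iron is ready and the job is handed in, at about 10.7 s of the 51 s allowed. The lid is fully shut and the white pointer stands at the fourth dot.

- **Lid:** I pushed the handle down along its arc with the closed fingertips. It met its hard stop with the fingertip 87.0 mm above the worktop, as it should be when shut, at about 18 N. The side view shows the lid unchanged after the wheel was turned.
- **Wheel:** I flicked it two clicks with one corner of the fingertip, from the second dot to the third and then the fourth. Where I read the force while pushing it was under 6 N. In the last wrist picture the pointer lies at -37.5° against the nominal -36°, well inside the ±6.9° allowed.
- **Left clear:** The fingers ended about 130 mm above the worktop and touched nothing. In the last side view the jar, teaspoon and nearby things stood where they were at the start. I did not measure the bystanders separately.
- **Disagreements:** The wrist and overhead cameras differed by about 1.5 mm on where the wheel axis is, which is within calibration. During the pushes I also saw about 2 N upward on the tool. I did not trace its cause, and it was gone after I backed away.

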